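# Find the paperweight that still grips the copy board

### The arm

A 6-joint arm with a two-finger parallel gripper is mounted at the origin on the work surface. World frame = base frame: x ahead of the robot, y to its left, z up, the work surface at z = 0. Lengths are in m, angles in rad, forces in N, time in s.
With the tool pointing down it reaches from about 0.3 to 0.775 m from the base axis. Payload 14.6 kg.
Tool frame: the origin (TCP) lies on the centre line of the jaws, within the pads' length; the fingertips stand 19 mm ahead of it and the grasp point (between the pads) is the TCP; y points along the fingers, x is the direction in which the jaws open and shut, and the axes are right-handed (so a half turn about y gives the same grasp; the last joint's range is limited). The gripper opens to 94 mm and grips with 3 to 60 N. Pads are 16 mm wide; open, the fingers measure 119 mm over their backs; the gripper's body (75 mm by 177 mm) begins 78 mm behind the grasp point.
Start: joints at [1.281, 0.3, 1.521, -0, 1.321, -0.067], TCP at [0.122, 0.536, 0.224] pointing down, gripper open.
Joint ranges: [-3.03, 3.03], [-0.79, 2.21], [0.23, 2.52], [-1.04, 4.18], [0, 3.07], [-2.55, 2.55]. Speed limits (rad/s): [2.22, 2.22, 2.57, 3.14, 3.14, 3.14].

### API

Orientations are given as [roll, pitch, yaw] about the fixed x, y, z axes, in that order (R = Rz(yaw) Ry(pitch) Rx(roll)).
In Python, from station import ctrl, optics gives the robot as it stands.
- The arm moves only by the tool jog_arm, never from a script. Its argument "targets" is a list of rows, each a list of 3 entries, a list of its own where there are three numbers: the finger opening in cm, from 0 to 9.4, then the shift along the tool's x, y, z in cm, then the turn about the tool's y in rad. A call has 1 to 10 rows; each row is the pose to reach, as a shift and turn from the pose commanded when the call began, along the tool's axes at that moment; what a row does not reach only later rows make up. A row lasts 1/10 s, in which the tool goes at most 50 mm and 8.59 degrees, less where a joint would pass 70% of its speed; a pose out of reach is approached as far as the arm can. A call with a gripper value outside its range is refused whole. The fingers move at their own pace and stop on an object; "grip_force" is the grip in N (left out, the last holds). Time passes only in rows, so rows that repeat a pose let the fingers close. It gives the time, the measured TCP pose, the force and the opening at its end, in the units of the state.
- ctrl.get_obs(): the state, without advancing time (a new reading comes with each control period).
- optics.camera(name): name is "side" or "top" or "wrist"; returns a dict with "img" (400x640x3 uint8, red, green, blue), "range_z" (400x640 float32, m along the optical axis (not along the pixel's ray), 0 where there is no reading), "camera_matrix" (3x3 intrinsics, pixels), "world_to_cam" (4x4, takes a point from world to camera coordinates); the wrist camera has in their place "mount" (4x4, takes a point from camera to tool coordinates, whose origin is the TCP and whose axes are the tool frame's). Camera axes: x right, y up, looking along -z (the intrinsics and any distortion apply to the point x, -y, -z); pixel columns grow to the right and rows downward; lengths in m; the calibration is good to about 2 mm. A picture is of the moment at which its call begins: read the wrist's pose just before it.
- ctrl.hand_in(): hands the job in, once; it reports no verdict.
The state is a dict: "time_s": time; "qpos": joint angles; "joint_vel": joint speeds; "tau": joint torques, N m; "ee_pos": TCP position; "eef_rot": TCP orientation; "force": force on the tool from outside, world axes, zero at the start; "moment": the same for the moment, N m; "grip_width": finger opening in m.
Only numpy, scipy, OpenCV 4.12 (cv2) and the standard library are available. Lean on these libraries where they do the work, as an engineer would, in place of code of your own. Each camera call takes 0.05 s, during which the arm holds its last target. There are 200 camera calls.

### The job

One of the three look-alike brass-topped paperweights still has a good rubber sole; the other two have gone slick. Drag each of the three along the tabletop for about 5 centimetres, leave it where the drag ends, and feel which one drags hard; then lift that one and lay it flat on the middle of the sloping copy board, where it must stay put and hold the print. Leave the two slick ones standing on the tabletop.

Things in the scene. Friction and masses are not known exactly. Their poses are not given: they have to be found in the camera images.
- weight_a_mid (a point): One of three alike loose paperweights: steel block 44 mm (its x, roughly away from the robot) by 60 mm (y) by 32 mm high, brass top, dark sole 4 mm thick set 2 mm in from the sides, 0.75 kg. Point: its centre, 16 mm up. Pushed slowly along the table at half height or lower it resists with 3 to 10 N if its sole is good, under 2 N if slick; which one is good differs each time and cannot be seen.
- weight_b_mid (a point): One of three alike loose paperweights: steel block 44 mm (its x, roughly away from the robot) by 60 mm (y) by 32 mm high, brass top, dark sole 4 mm thick set 2 mm in from the sides, 0.75 kg. Point: its centre, 16 mm up. Pushed slowly along the table at half height or lower it resists with 3 to 10 N if its sole is good, under 2 N if slick; which one is good differs each time and cannot be seen.
- weight_c_mid (a point): One of three alike loose paperweights: steel block 44 mm (its x, roughly away from the robot) by 60 mm (y) by 32 mm high, brass top, dark sole 4 mm thick set 2 mm in from the sides, 0.75 kg. Point: its centre, 16 mm up. Pushed slowly along the table at half height or lower it resists with 3 to 10 N if its sole is good, under 2 N if slick; which one is good differs each time and cannot be seen.
- board_mid (a point): The middle of the top face of a small wooden copy board with a cream print on it, 30 mm above the table. The board is fixed, 150 mm (its x, up the slope) by 130 mm (its y, level) and slopes up by 14 degrees away from the robot; z is square to its face. It stands left or right of the weights; a flat tray of metal type stands on the other side.
There are look-alikes about, which are no part of the job. What is shaped like the part that bears weight_b_mid but blue or red is not meant. What is shaped like the part that bears weight_c_mid but green is not meant.

How it is judged:
By the outcome, as a careful person would: the job done as asked, in the order asked, and still so for the second after the job is handed in, with the robot touching nothing.
It also fails if it takes over 72 s, if anything falls off the work surface, if the arm or the gripper's body presses on something with over 40 N, if the wrist force passes 120 N, or if a joint passes its speed limit or range.

## Working session

There is one attempt and no reset: what is moved stays moved. The work goes in short steps, Python scripts to look and compute and a tool call to move; the robot and the scene stay as the last step left them, time stands still between calls to the robot, and variables do not carry over. Pictures are saved under pics/ and viewed, about 8 in all and at most 12, crops included, and the job is handed in when it is done.

Besides the shell and the picture viewer there is one more tool, called after "Request:" as name(argument=value, ...) on one line, values as JSON. jog_arm: Moves the arm, as the interface text tells. Its arguments: {"type":"object","properties":{"targets":{"type":"array","items":{"type":"array"}},"grip_force":{"type":"number"}},"required":["targets"]}

```bash
mkdir -p pics; ls; cat > h.py <<'E'
import numpy as np, cv2
from station import ctrl, optics
from scipy.spatial.transform import Rotation as R
def snap(n,fn=None):
    o=ctrl.get_obs(); c=optics.camera(n)
    if 'mount' in c:
        T=np.eye(4);T[:3,:3]=R.from_euler('xyz',o['eef_rot']).as_matrix();T[:3,3]=o['ee_pos']
        c['c2w']=T@c['mount']
    else: c['c2w']=np.linalg.inv(c['world_to_cam'])
    if fn: cv2.imwrite('pics/'+fn,c['img'][:,:,::-1])
    return c
def ray(c,u,v):
    K=c['camera_matrix']
    d=np.array([(u-K[0,2])/K[0,0],-(v-K[1,2])/K[1,1],-1.])
    return c['c2w'][:3,3],c['c2w'][:3,:3]@d
def plane(c,u,v,z):
    o,d=ray(c,u,v); return o+d*(z-o[2])/d[2]
def depth_pt(c,u,v):
    o,d=ray(c,u,v); return o+d*float(c['range_z'][int(v),int(u)])
E
python3 - <<'E'
from h import *
c=snap('top','top.png'); s=snap('side','side.png')
print({k:(v.tolist() if v.size<20 else v.shape) for k,v in c.items() if k not in('img','range_z')}); o=ctrl.get_obs();print(o)
print([k for k in c])
E
```

```text
pics
{'camera_matrix': [[408.58907200436965, 0.0, 316.4642105579557], [0.0, 408.58907200436965, 205.3574495634763], [0.0, 0.0, 1.0]], 'world_to_cam': [[0.014306540099693498, -0.9997511357949467, 0.01711693275940501, -0.018202421265753395], [0.9811341090159729, 0.017336805177751914, 0.19254946198746373, -0.46746825896248967], [-0.19279829624716327, 0.014039289972887113, 0.9811379695543578, -1.0008926248911312], [0.0, 0.0, 0.0, 1.0]], 'c2w': [[0.014306540099693586, 0.981134109015973, -0.19279829624716327, 0.2659390746147992], [-0.9997511357949467, 0.017336805177751824, 0.014039289972887094, 0.003958336590331175], [0.017116932759405047, 0.19254946198746375, 0.9811379695543581, 1.0723360891079243], [0.0, 0.0, 0.0, 1.0]]}
{'time_s': 0.1, 'qpos': array([ 1.28139481e+00,  3.00394598e-01,  1.52155437e+00, -1.51183233e-05,
        1.32068605e+00, -6.65998704e-02]), 'joint_vel': array([ 9.68466448e-05, -1.15429130e-03, -1.26830218e-03,  8.23178191e-05,
        1.94451015e-03,  1.89548612e-03]), 'tau': array([ 1.66350219e-03, -5.32652414e+01, -3.53278327e+01,  7.09709153e-02,
        2.36094289e-02, -3.73308740e-05]), 'ee_pos': array([0.12147093, 0.53618533, 0.22393958]), 'eef_rot': array([-1.57074157e+00,  1.04103020e-03,  1.34799846e+00]), 'force': array([-0.11711628, -0.17171596, -0.02420826]), 'moment': array([-0.02799742, -0.01071671,  0.00231113]), 'grip_width': 0.09376437299964924}
['img', 'range_z', 'camera_matrix', 'world_to_cam', 'c2w']
```

View pics/top.png

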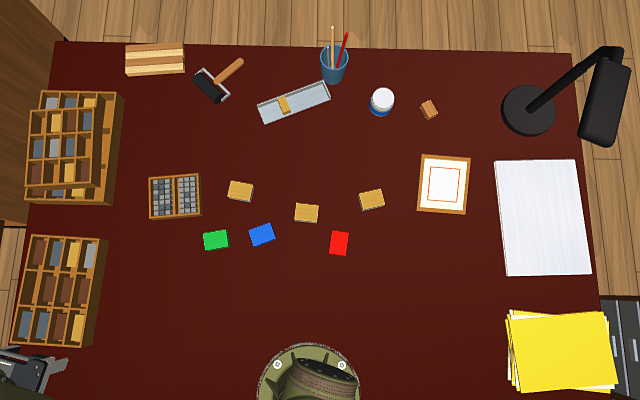

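View pics/side.png

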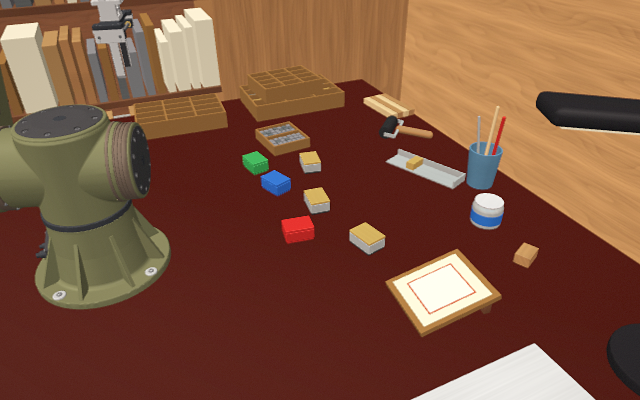

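Candidates in the top view are the brass tops at (240,191), (306,213) and (371,200). Things that could be mistaken for them: green (215,240), blue (262,235) and red (339,243) blocks, the brass slug in the galley at (284,104), and the wood block at (429,110). I'm taking the three brass-topped blocks between the tray (175,196) and the board (443,184).

```bash
cat >> h.py <<'E'
def weights(c,z=0.032,amin=150,amax=900):
    h=cv2.cvtColor(c['img'],cv2.COLOR_RGB2HSV)
    m=cv2.inRange(h,(15,70,120),(30,200,255))
    out=[]
    for k in cv2.findContours(m,cv2.RETR_EXTERNAL,cv2.CHAIN_APPROX_NONE)[0]:
        if not amin<cv2.contourArea(k)<amax: continue
        P=np.array([plane(c,u+.0,v+.0,z)[:2] for u,v in k[:,0]])*1000
        (cx,cy),(w,l),a=cv2.minAreaRect(P.astype(np.float32))
        if w>l: w,l,a=l,w,a+90
        a=(a+90)%180-90   # direction (deg) of the short side = block x
        u,v=k[:,0].mean(0)
        out.append((u.round(),v.round(),round(cx,1),round(cy,1),round(w,1),round(l,1),round(a,1)))
    return out
E
python3 - <<'E'
from h import *
c=snap('top')
for w in weights(c): 
    u,v=int(w[0]),int(w[1]); print(w,depth_pt(c,u,v).round(4))
# board face by depth: fit plane on cream
h=cv2.cvtColor(c['img'],cv2.COLOR_RGB2HSV)
m=np.zeros((400,640),bool); m[158:210,422:466]=1
P=np.array([depth_pt(c,u,v) for v,u in zip(*np.where(m)) if c['range_z'][v,u]>0]); 
A=np.c_[P[:,:2],np.ones(len(P))]
ok=P[:,2]>0.008
for _ in range(3):
    k=np.linalg.lstsq(A[ok],P[ok,2],rcond=None)[0]; r=P[:,2]-A@k; ok=abs(r)<.004
print('plane',k,'slope',np.degrees(np.arctan(np.hypot(*k[:2]))),'dir',np.degrees(np.arctan2(k[1],k[0])),ok.sum(),len(P),r[ok].std())
# cream outline
for lo,hi in [((0,0,200),(40,60,255)),((5,80,100),(22,255,255))]:
    mm=cv2.inRange(h,lo,hi); mm[:,:410]=0;mm[:,480:]=0;mm[:145]=0;mm[220:]=0
    ks=cv2.findContours(mm,cv2.RETR_EXTERNAL,cv2.CHAIN_APPROX_NONE)[0]; q=max(ks,key=cv2.contourArea)
    pts=[]
    for u,v in q[:,0]:
        o,d=ray(c,u,v); t=(k[0]*o[0]+k[1]*o[1]+k[2]-o[2])/(d[2]-k[0]*d[0]-k[1]*d[1]); pts.append(o+t*d)
    pts=np.array(pts); r_=cv2.minAreaRect((pts[:,:2]*1000).astype(np.float32)); print(cv2.contourArea(q),r_, 'z',k[0]*r_[0][0]+k[1]*r_[0][1]+k[2]*1000)
big=cv2.resize(c['img'][140:260,140:480],None,fx=2.3,fy=2.3,interpolation=cv2.INTER_CUBIC); cv2.imwrite('pics/crop.png',big[:,:,::-1])
E
```

```text
(np.float64(329.0), np.float64(387.0), 25.6, -44.1, 33.2, 77.4, -18.8) [ 0.0864 -0.0348  0.2843]
(np.float64(273.0), np.float64(376.0), 54.8, 83.7, 41.2, 124.1, 60.9) [0.0484 0.0887 0.0137]
(np.float64(317.0), np.float64(355.0), 103.0, -15.4, 34.4, 117.4, -12.4) [ 0.098  -0.0179  0.0116]
(np.float64(2.0), np.float64(315.0), 182.0, 754.1, 19.4, 120.0, -89.2) [ 0.1244  1.308  -0.7445]
(np.float64(9.0), np.float64(313.0), 189.9, 734.5, 15.5, 158.4, 89.8) [ 0.1327  1.2832 -0.7492]
(np.float64(306.0), np.float64(212.0), 452.4, 15.6, 45.1, 60.0, -6.9) [0.4528 0.0159 0.0295]
(np.float64(372.0), np.float64(199.0), 491.0, -154.5, 44.6, 60.1, 14.3) [ 0.49   -0.1557  0.0314]
(np.float64(240.0), np.float64(190.0), 507.2, 189.7, 44.5, 59.9, -10.0) [0.5078 0.189  0.0314]
(np.float64(583.0), np.float64(91.0), 811.2, -739.7, 41.4, 183.9, 70.0) [ 1.213  -1.3099 -0.7476]
(np.float64(228.0), np.float64(71.0), 845.2, 237.8, 20.8, 102.0, 44.5) [0.8488 0.2407 0.024 ]
plane [ 0.24679834 -0.01642193 -0.10739566] slope 13.892933048973852 dir -3.806841457999883 2162 2276 0.0017687014227882089
1952.5 ((533.938232421875, -344.8524475097656), (111.51382446289062, 124.02261352539062), 86.19084167480469) z 30.042551474333095
2770.0 ((534.3463745117188, -344.9813232421875), (131.52403259277344, 148.46128845214844), 86.34403228759766) z 30.14539665089268
```

View pics/crop.png

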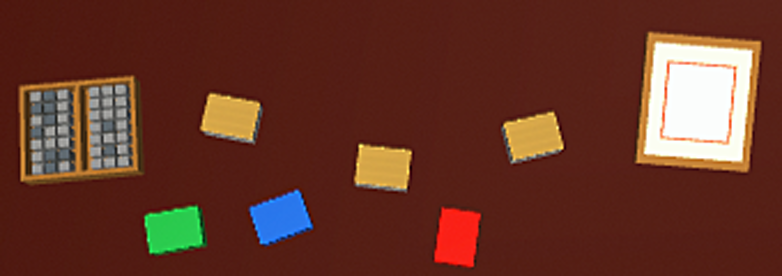

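```bash
cat >> h.py <<'E'
def go(x,y,z,yawdeg):
    o=ctrl.get_obs(); M=R.from_euler('xyz',o['eef_rot']).as_matrix()
    s=M.T@(np.array([x,y,z])-o['ee_pos'])*100
    print('t',round(o['time_s'],2),'shift cm',s.round(2),'turn',round(-(np.radians(yawdeg)-o['eef_rot'][2]),3))
E
python3 -c "
from h import *
go(.507,.190,.10,80)"
```

```text
t 0.15 shift cm [-25.24  12.42 -45.25] turn -0.048
```

Request:
jog_arm(targets=[[9.4, [-25.2, 12.4, -45.2], -0.05], [9.4, [-25.2, 12.4, -45.2], -0.05], [9.4, [-25.2, 12.4, -45.2], -0.05], [9.4, [-25.2, 12.4, -45.2], -0.05], [9.4, [-25.2, 12.4, -45.2], -0.05], [9.4, [-25.2, 12.4, -45.2], -0.05], [9.4, [-25.2, 12.4, -45.2], -0.05], [9.4, [-25.2, 12.4, -45.2], -0.05], [9.4, [-25.2, 12.4, -45.2], -0.05], [9.4, [-25.2, 12.4, -45.2], -0.05]], grip_force=12)

```text
time_s: 1.15
ee_pos: [0.4846, 0.2099, 0.1074]
eef_rot: [-1.571, -0.0, 1.398]
force: [0.4, 1.2, 0.1]
grip_width: 0.0944
```

Request:
jog_arm(targets=[[9.4, [0, 0, 0], 0], [9.4, [0, 0, 0], 0]])

```text
time_s: 1.35
ee_pos: [0.4835, 0.211, 0.1074]
eef_rot: [-1.57, 0.001, 1.396]
force: [1.0, 0.3, 0.6]
grip_width: 0.0939
```

```bash
python3 -c "
from h import *
go(.507,.190,.13,80)
c=snap('wrist','w1.png'); print(weights(c,amin=800,amax=60000))
go(.507,.190,.022,80)"
```

```text
t 1.35 shift cm [-1.66 -2.26 -2.68] turn -0.0
[(np.float64(446.0), np.float64(352.0), 646.6, 313.4, 16.7, 312.5, -10.0), (np.float64(497.0), np.float64(301.0), 599.6, 363.7, 30.0, 67.6, -83.1), (np.float64(137.0), np.float64(301.0), 539.9, 26.0, 29.3, 68.2, 63.2), (np.float64(299.0), np.float64(243.0), 508.4, 189.6, 44.6, 59.9, -9.8), (np.float64(96.0), np.float64(218.0), 454.1, 16.6, 44.7, 62.9, -5.3), (np.float64(476.0), np.float64(189.0), 490.8, 357.9, 109.0, 128.0, 6.2)]
t 1.4 shift cm [-1.73  8.58 -2.74] turn 0.001
```

View pics/w1.png

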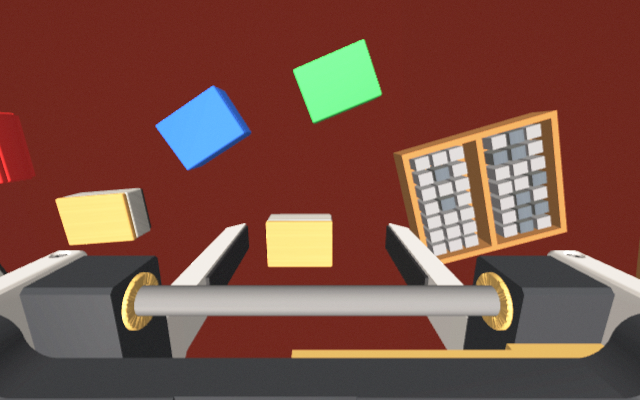

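The wrist view shows W1's brass top at (299,243) centred between the fingers, with the tray to the right at (480,185). It measures (508,190) mm, which agrees with the top view to about 1 mm.

Request:
jog_arm(targets=[[9.4, [-1.75, 0, -2.85], 0], [9.4, [-1.75, 3, -2.85], 0], [9.4, [-1.75, 6, -2.85], 0], [9.4, [-1.75, 8, -2.85], 0], [9.4, [-1.75, 8.55, -2.85], 0], [6.5, [-1.75, 8.55, -2.85], 0], [6.0, [-1.75, 8.55, -2.85], 0], [5.5, [-1.75, 8.55, -2.85], 0], [5.0, [-1.75, 8.55, -2.85], 0], [5.0, [-1.75, 8.55, -2.85], 0]], grip_force=12)

```text
time_s: 2.4
ee_pos: [0.5088, 0.1896, 0.0231]
eef_rot: [-1.572, -0.0, 1.398]
force: [-0.4, 0.4, 5.0]
grip_width: 0.0601
```

Request:
jog_arm(targets=[[5.0, [0, 0, 0], 0], [5.0, [0, 0, 0], 0], [5.0, [0, 0, 0], 0]])

```text
time_s: 2.7
ee_pos: [0.5088, 0.1896, 0.0231]
eef_rot: [-1.572, -0.0, 1.398]
force: [-2.5, 1.2, 7.0]
grip_width: 0.0598
```

Request:
jog_arm(targets=[[7.0, [0, 0, 0], 0], [7.0, [0, 0, 0], 0], [7.0, [0, 0, 0], 0]])

```text
time_s: 3.0
ee_pos: [0.5084, 0.1894, 0.0223]
eef_rot: [-1.571, 0.0, 1.398]
force: [0.1, -0.6, 0.5]
grip_width: 0.0701
```

Request:
jog_arm(targets=[[5.0, [0, 0, 0], 0], [5.0, [0, 0, 0], 0], [5.0, [0, 0, 0], 0], [5.0, [0, 0, 0], 0]])

```text
time_s: 3.4
ee_pos: [0.5085, 0.1895, 0.0224]
eef_rot: [-1.571, 0.0, 1.398]
force: [0.8, 0.5, -1.5]
grip_width: 0.0601
```

Preload gone. Now drag it away from the robot (tool −z).

Request:
jog_arm(targets=[[5.0, [0, 0, -0.25], 0], [5.0, [0, 0, -0.5], 0], [5.0, [0, 0, -0.75], 0], [5.0, [0, 0, -1.0], 0], [5.0, [0, 0, -1.25], 0], [5.0, [0, 0, -1.5], 0], [5.0, [0, 0, -1.75], 0], [5.0, [0, 0, -2.0], 0], [5.0, [0, 0, -2.25], 0], [5.0, [0, 0, -2.5], 0]])

```text
time_s: 4.4
ee_pos: [0.5333, 0.1851, 0.0224]
eef_rot: [-1.571, 0.0, 1.398]
force: [-0.6, 0.3, -2.7]
grip_width: 0.0602
```

Request:
jog_arm(targets=[[5.0, [0, 0, -0.25], 0], [5.0, [0, 0, -0.5], 0], [5.0, [0, 0, -0.75], 0], [5.0, [0, 0, -1.0], 0], [5.0, [0, 0, -1.25], 0]])

```text
time_s: 4.9
ee_pos: [0.5456, 0.183, 0.0224]
eef_rot: [-1.571, 0.0, 1.398]
force: [-0.4, 0.2, -2.4]
grip_width: 0.0597
```

Request:
jog_arm(targets=[[5.0, [0, 0, -0.25], 0], [5.0, [0, 0, -0.5], 0], [5.0, [0, 0, -0.75], 0], [5.0, [0, 0, -1.0], 0], [5.0, [0, 0, -1.25], 0]])

```text
time_s: 5.4
ee_pos: [0.5579, 0.1808, 0.0224]
eef_rot: [-1.571, 0.0, 1.398]
force: [0.2, -0.6, -4.2]
grip_width: 0.0596
```

Request:
jog_arm(targets=[[7.5, [0, 0, 0], 0], [8.0, [0, 0, 0], 0], [8.5, [0, 0, 0], 0], [9.4, [0, 0, 0], 0], [9.4, [0, 0, 0], 0]])

```text
time_s: 5.9
ee_pos: [0.5578, 0.181, 0.0226]
eef_rot: [-1.571, -0.0, 1.398]
force: [-0.1, 1.6, -0.0]
grip_width: 0.0931
```

Request:
jog_arm(targets=[[9.4, [0, -3, 0], 0], [9.4, [0, -6, 0], 0], [9.4, [0, -8, 0], 0], [9.4, [0, -8, 0], 0]])

```text
time_s: 6.3
ee_pos: [0.5589, 0.1812, 0.1053]
eef_rot: [-1.575, -0.002, 1.398]
force: [0.0, -0.6, 1.0]
grip_width: 0.0938
```

```bash
python3 -c "
from h import *
print([w for w in weights(snap('top')) if 300<w[2]<700])
go(.454,.016,.10,83)"
```

```text
[(np.float64(306.0), np.float64(212.0), 452.4, 15.6, 45.1, 60.0, -6.9), (np.float64(372.0), np.float64(199.0), 491.0, -154.5, 44.6, 60.1, 14.3), (np.float64(162.0), np.float64(195.0), 487.8, 378.6, 88.2, 110.6, -84.7)]
t 6.35 shift cm [-18.05   0.29   7.42] turn -0.051
```

Request:
jog_arm(targets=[[9.4, [-18.1, 0.3, 7.4], -0.05], [9.4, [-18.1, 0.3, 7.4], -0.05], [9.4, [-18.1, 0.3, 7.4], -0.05], [9.4, [-18.1, 0.3, 7.4], -0.05], [9.4, [-18.1, 0.3, 7.4], -0.05], [9.4, [-18.1, 0.3, 7.4], -0.05], [9.4, [-18.1, 0.3, 7.4], -0.05], [9.4, [-18.1, 0.3, 7.4], -0.05]])

```text
time_s: 7.15
ee_pos: [0.454, 0.0162, 0.099]
eef_rot: [-1.57, 0.0, 1.449]
force: [-0.1, -0.5, -0.5]
grip_width: 0.0941
```

```bash
python3 -c "
from h import *
print([w for w in weights(snap('wrist'),amin=800,amax=60000) if 300<w[2]<700])
go(.453,.016,.022,83)"
```

```text
[(np.float64(446.0), np.float64(352.0), 603.6, 123.7, 16.1, 301.6, -7.0), (np.float64(497.0), np.float64(301.0), 555.7, 169.6, 29.0, 65.3, -80.0), (np.float64(137.0), np.float64(301.0), 515.4, -158.7, 28.2, 65.8, 66.2), (np.float64(316.0), np.float64(216.0), 454.0, 14.8, 44.7, 59.9, -5.3)]
t 7.2 shift cm [-0.03  7.71  0.09] turn 0.001
```

Request:
jog_arm(targets=[[9.4, [-0.1, 3, 0], -0.03], [9.4, [-0.1, 6, 0], -0.03], [9.4, [-0.1, 7.3, 0], -0.03], [9.4, [-0.1, 7.7, 0], -0.03], [9.4, [-0.1, 7.7, 0], -0.03], [9.4, [-0.1, 7.7, 0], -0.03]])

```text
time_s: 7.8
ee_pos: [0.4541, 0.0145, 0.0231]
eef_rot: [-1.572, -0.0, 1.478]
force: [-0.2, -0.2, 0.2]
grip_width: 0.0939
```

Request:
jog_arm(targets=[[5.0, [0, 0, 0], 0], [5.0, [0, 0, 0], 0], [5.0, [0, 0, 0], 0], [5.0, [0, 0, 0], 0], [5.0, [0, 0, 0], 0], [5.0, [0, 0, 0], 0]])

```text
time_s: 8.4
ee_pos: [0.4536, 0.0144, 0.0226]
eef_rot: [-1.571, -0.0, 1.478]
force: [-0.7, 1.4, 2.5]
grip_width: 0.0597
```

Request:
jog_arm(targets=[[5.0, [0, 0, -0.25], 0], [5.0, [0, 0, -0.5], 0], [5.0, [0, 0, -0.75], 0], [5.0, [0, 0, -1.0], 0], [5.0, [0, 0, -1.25], 0], [5.0, [0, 0, -1.5], 0], [5.0, [0, 0, -1.75], 0], [5.0, [0, 0, -2.0], 0], [5.0, [0, 0, -2.25], 0], [5.0, [0, 0, -2.5], 0]])

```text
time_s: 9.4
ee_pos: [0.4771, 0.0121, 0.0222]
eef_rot: [-1.567, 0.0, 1.478]
force: [-11.5, 0.7, 10.3]
grip_width: 0.0601
```

Request:
jog_arm(targets=[[5.0, [0, 0, -0.25], 0], [5.0, [0, 0, -0.5], 0], [5.0, [0, 0, -0.75], 0], [5.0, [0, 0, -1.0], 0], [5.0, [0, 0, -1.25], 0]])

```text
time_s: 9.9
ee_pos: [0.4895, 0.0109, 0.0222]
eef_rot: [-1.567, 0.0, 1.478]
force: [-10.7, 1.2, 10.1]
grip_width: 0.0601
```

Request:
jog_arm(targets=[[5.0, [0, 0, -0.25], 0], [5.0, [0, 0, -0.5], 0], [5.0, [0, 0, -0.75], 0], [5.0, [0, 0, -1.0], 0], [5.0, [0, 0, -1.25], 0]])

```text
time_s: 10.4
ee_pos: [0.5021, 0.0098, 0.0223]
eef_rot: [-1.567, 0.0, 1.478]
force: [-10.5, 0.6, 9.9]
grip_width: 0.0596
```

Request:
jog_arm(targets=[[7.5, [0, 0, 0], 0], [8.0, [0, 0, 0], 0], [8.5, [0, 0, 0], 0], [9.4, [0, 0, 0], 0], [9.4, [0, 0, 0], 0]])

```text
time_s: 10.9
ee_pos: [0.5034, 0.0097, 0.0224]
eef_rot: [-1.571, 0.0, 1.478]
force: [0.5, 0.2, -0.2]
grip_width: 0.0931
```

Request:
jog_arm(targets=[[9.4, [0, -3, 0], 0], [9.4, [0, -6, 0], 0], [9.4, [0, -8, 0], 0], [9.4, [0, -8, 0], 0]])

```text
time_s: 11.3
ee_pos: [0.5046, 0.0096, 0.1049]
eef_rot: [-1.575, -0.0, 1.478]
force: [0.1, -0.2, -0.9]
grip_width: 0.0939
```

```bash
python3 -c "
from h import *
print([w for w in weights(snap('top')) if 300<w[2]<700])
go(.492,-.154,.10,104)"
```

```text
[(np.float64(372.0), np.float64(199.0), 491.0, -154.5, 44.6, 60.1, 14.3), (np.float64(244.0), np.float64(172.0), 556.6, 180.3, 44.0, 60.1, -10.5)]
t 11.35 shift cm [-16.41   0.32  -0.34] turn -0.337
```

W1 dragged at about 0.5 N and W2 at about 10.5 N (μ≈0.6), so W2 looks like the good one. W3 still needs its drag.

Request:
jog_arm(targets=[[9.4, [-16.4, 0.3, -0.3], -0.34], [9.4, [-16.4, 0.3, -0.3], -0.34], [9.4, [-16.4, 0.3, -0.3], -0.34], [9.4, [-16.4, 0.3, -0.3], -0.34], [9.4, [-16.4, 0.3, -0.3], -0.34], [9.4, [-16.4, 0.3, -0.3], -0.34], [9.4, [-16.4, 0.3, -0.3], -0.34]])

```text
time_s: 12.05
ee_pos: [0.491, -0.1528, 0.0988]
eef_rot: [-1.57, -0.001, 1.819]
force: [0.1, -0.1, -0.6]
grip_width: 0.0939
```

```bash
python3 -c "
from h import *
print([w for w in weights(snap('wrist'),amin=800,amax=60000) if 300<w[2]<700])
go(.4915,-.1545,.022,104)"
```

```text
[(np.float64(447.0), np.float64(352.0), 591.2, 1.6, 13.8, 299.5, 14.1), (np.float64(481.0), np.float64(258.0), 499.9, 2.1, 43.0, 48.9, -5.2), (np.float64(313.0), np.float64(217.0), 492.6, -156.2, 44.6, 59.5, 14.1)]
t 12.1 shift cm [-0.18  7.7   0.01] turn 0.004
```

Request:
jog_arm(targets=[[9.4, [-0.3, 3, 0], 0], [9.4, [-0.3, 6, 0], 0], [9.4, [-0.3, 7.3, 0], 0], [9.4, [-0.3, 7.65, 0], 0], [9.4, [-0.3, 7.65, 0], 0], [9.4, [-0.3, 7.65, 0], 0], [9.4, [-0.3, 7.65, 0], 0]])

```text
time_s: 12.8
ee_pos: [0.4925, -0.1569, 0.024]
eef_rot: [-1.572, 0.001, 1.818]
force: [-0.1, -0.5, 0.1]
grip_width: 0.0941
```

Request:
jog_arm(targets=[[5.0, [0, 0, 0], 0], [5.0, [0, 0, 0], 0], [5.0, [0, 0, 0], 0], [5.0, [0, 0, 0], 0], [5.0, [0, 0, 0], 0], [5.0, [0, 0, 0], 0]])

```text
time_s: 13.4
ee_pos: [0.4919, -0.1568, 0.0229]
eef_rot: [-1.571, -0.0, 1.818]
force: [-0.1, 0.9, 0.3]
grip_width: 0.0598
```

Request:
jog_arm(targets=[[5.0, [0, 0, -0.25], 0], [5.0, [0, 0, -0.5], 0], [5.0, [0, 0, -0.75], 0], [5.0, [0, 0, -1.0], 0], [5.0, [0, 0, -1.25], 0], [5.0, [0, 0, -1.5], 0], [5.0, [0, 0, -1.75], 0], [5.0, [0, 0, -2.0], 0], [5.0, [0, 0, -2.25], 0], [5.0, [0, 0, -2.5], 0]])

```text
time_s: 14.4
ee_pos: [0.5163, -0.1506, 0.0229]
eef_rot: [-1.571, 0.0, 1.818]
force: [-1.3, -1.2, 2.7]
grip_width: 0.0599
```

Request:
jog_arm(targets=[[5.0, [0, 0, -0.25], 0], [5.0, [0, 0, -0.5], 0], [5.0, [0, 0, -0.75], 0], [5.0, [0, 0, -1.0], 0], [5.0, [0, 0, -1.25], 0]])

```text
time_s: 14.9
ee_pos: [0.5285, -0.1476, 0.023]
eef_rot: [-1.571, 0.0, 1.818]
force: [-0.8, 0.9, 2.1]
grip_width: 0.06
```

Request:
jog_arm(targets=[[5.0, [0, 0, -0.25], 0], [5.0, [0, 0, -0.5], 0], [5.0, [0, 0, -0.75], 0], [5.0, [0, 0, -1.0], 0], [5.0, [0, 0, -1.25], 0]])

```text
time_s: 15.4
ee_pos: [0.5406, -0.1445, 0.023]
eef_rot: [-1.571, 0.0, 1.818]
force: [-2.3, -0.2, 3.1]
grip_width: 0.0599
```

Request:
jog_arm(targets=[[7.5, [0, 0, 0], 0], [8.0, [0, 0, 0], 0], [8.5, [0, 0, 0], 0], [9.4, [0, 0, 0], 0], [9.4, [0, 0, 0], 0]])

```text
time_s: 15.9
ee_pos: [0.5403, -0.1446, 0.0229]
eef_rot: [-1.571, -0.0, 1.818]
force: [0.1, 0.8, -0.5]
grip_width: 0.0934
```

Request:
jog_arm(targets=[[9.4, [0, -3, 0], 0], [9.4, [0, -6, 0], 0], [9.4, [0, -8, 0], 0], [9.4, [0, -8, 0], 0]])

```text
time_s: 16.3
ee_pos: [0.5416, -0.1449, 0.1057]
eef_rot: [-1.575, 0.003, 1.818]
force: [-0.5, 0.4, 0.2]
grip_width: 0.0941
```

```bash
python3 -c "
from h import *
print([w for w in weights(snap('top')) if 300<w[2]<700])
go(.503,.0097,.10,84.7)"
```

```text
[(np.float64(309.0), np.float64(194.0), 499.5, 10.2, 44.6, 59.4, -4.5), (np.float64(244.0), np.float64(172.0), 556.6, 180.3, 44.0, 60.1, -10.5)]
t 16.35 shift cm [15.9   0.36 -0.11] turn 0.34
```

W3 dragged at about 1.5 N (μ≈0.15), so it is slick and W2 is the one. I'll return to W2 and grip a little higher, so the fingertips clear the board.

Request:
jog_arm(targets=[[9.4, [15.9, 0.3, 0], 0.34], [9.4, [15.9, 0.3, 0], 0.34], [9.4, [15.9, 0.3, 0], 0.34], [9.4, [15.9, 0.3, 0], 0.34], [9.4, [15.9, 0.3, 0], 0.34], [9.4, [15.9, 0.3, 0], 0.34], [9.4, [15.9, 0.3, 0], 0.34], [9.4, [15.9, 0.3, 0], 0.34]])

```text
time_s: 17.15
ee_pos: [0.5016, 0.0085, 0.0997]
eef_rot: [-1.571, 0.0, 1.477]
force: [-0.7, -0.0, 0.5]
grip_width: 0.094
```

```bash
python3 -c "
from h import *
print([w for w in weights(snap('wrist'),amin=800,amax=60000) if 300<w[2]<700])
go(.502,.010,.028,84.7)"
```

```text
[(np.float64(446.0), np.float64(352.0), 648.8, 120.4, 16.2, 302.5, -5.5), (np.float64(497.0), np.float64(301.0), 599.5, 165.2, 29.1, 65.5, -78.5), (np.float64(137.0), np.float64(301.0), 568.2, -165.2, 28.3, 66.0, 67.8), (np.float64(163.0), np.float64(261.0), 534.8, -131.8, 37.3, 37.3, 14.2), (np.float64(515.0), np.float64(246.0), 544.2, 180.7, 19.8, 63.2, -5.5), (np.float64(318.0), np.float64(215.0), 501.1, 9.4, 44.6, 60.1, -5.5)]
t 17.2 shift cm [ 0.14  7.17 -0.02] turn -0.002
```

Request:
jog_arm(targets=[[9.4, [0.1, 3, 0], 0], [9.4, [0.1, 6, 0], 0], [9.4, [0.1, 7.15, 0], 0], [9.4, [0.1, 7.15, 0], 0], [9.4, [0.1, 7.15, 0], 0], [9.4, [0.1, 7.15, 0], 0], [5, [0.1, 7.15, 0], 0], [5, [0.1, 7.15, 0], 0], [5, [0.1, 7.15, 0], 0], [5, [0.1, 7.15, 0], 0]], grip_force=25)

```text
time_s: 18.2
ee_pos: [0.5016, 0.0106, 0.0286]
eef_rot: [-1.571, 0.0, 1.478]
force: [-0.5, 0.4, -0.1]
grip_width: 0.0655
```

Request:
jog_arm(targets=[[5, [0, 0, 0], 0], [5, [0, 0, 0], 0], [5, [0, 0, 0], 0], [5, [0, -2, 0], 0], [5, [0, -4, 0], 0], [5, [0, -6, 0], 0], [5, [0, -8, 0], 0], [5, [0, -9.5, 0], 0], [5, [0, -9.5, 0], 0], [5, [0, -9.5, 0], 0]])

```text
time_s: 19.2
ee_pos: [0.501, 0.0107, 0.1224]
eef_rot: [-1.569, 0.0, 1.478]
force: [-0.3, -0.2, -7.3]
grip_width: 0.06
```

```bash
python3 -c "
from h import *
go(.530,-.3447,.085,86.2)"
```

```text
t 19.2 shift cm [-35.12   3.73  -6.18] turn -0.026
```

Request:
jog_arm(targets=[[5, [-3, 0, -0.5], 0], [5, [-7, 0, -1.2], 0], [5, [-11, 0, -2], -0.03], [5, [-15, 0, -2.7], -0.03], [5, [-19, 0, -3.4], -0.03], [5, [-23, 0, -4.1], -0.03], [5, [-27, 0, -4.8], -0.03], [5, [-31, 0, -5.5], -0.03], [5, [-34, 0, -6], -0.03], [5, [-35.1, 0, -6.2], -0.03]])

```text
time_s: 20.2
ee_pos: [0.5297, -0.3469, 0.121]
eef_rot: [-1.568, -0.001, 1.506]
force: [-0.7, -0.5, -7.3]
grip_width: 0.0597
```

Request:
jog_arm(targets=[[5, [0, 0, 0], 0], [5, [0, 1.5, 0], 0], [5, [0, 3, 0], 0], [5, [0, 4, 0], 0], [5, [0, 4, 0], 0], [5, [0, 4, 0], 0]])

```text
time_s: 20.8
ee_pos: [0.5309, -0.3443, 0.0833]
eef_rot: [-1.571, -0.0, 1.508]
force: [-0.5, -0.2, -6.0]
grip_width: 0.0599
```

```bash
python3 -c "
from h import *
go(.530,-.3447,.064,86.2)
c=snap('side','s2.png');cv2.imwrite('pics/s2.png',cv2.resize(c['img'][180:360,320:560],None,fx=3,fy=3)[:,:,::-1])"
```

```text
t 20.8 shift cm [-0.04  1.93  0.08] turn 0.004
```

View pics/s2.png

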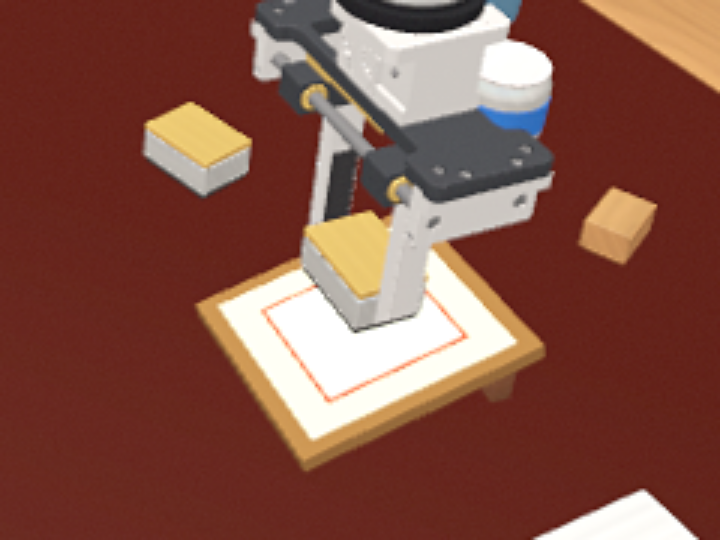

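The weight is held level over the board, centred on the print outline. Next: lower, soften the grip, and press it flat in small steps.

Request:
jog_arm(targets=[[5, [0, 0.6, 0.1], 0], [5, [0, 1.2, 0.1], 0], [5, [0, 1.7, 0.1], 0], [5, [0, 1.9, 0.1], 0], [5, [0, 2.0, 0.1], 0], [5, [0, 2.1, 0.1], 0], [5, [0, 2.1, 0.1], 0], [5, [0, 2.1, 0.1], 0]])

```text
time_s: 21.65
ee_pos: [0.5298, -0.3446, 0.0626]
eef_rot: [-1.571, 0.0, 1.508]
force: [-0.2, -0.0, -6.4]
grip_width: 0.0598
```

Request:
jog_arm(targets=[[5, [0, 0.05, 0], 0], [5, [0, 0.1, 0], 0], [5, [0, 0.15, 0], 0], [5, [0, 0.2, 0], 0], [5, [0, 0.2, 0], 0]], grip_force=10)

```text
time_s: 22.15
ee_pos: [0.5298, -0.3446, 0.0609]
eef_rot: [-1.571, 0.0, 1.508]
force: [-4.5, 2.3, 2.4]
grip_width: 0.0599
```

Request:
jog_arm(targets=[[5, [0, 0.05, 0], 0], [5, [0, 0.1, 0], 0], [5, [0, 0.15, 0], 0], [5, [0, 0.2, 0], 0], [5, [0, 0.2, 0], 0]], grip_force=6)

```text
time_s: 22.65
ee_pos: [0.5297, -0.3446, 0.0582]
eef_rot: [-1.57, -0.0, 1.508]
force: [-4.1, -1.1, -3.0]
grip_width: 0.0601
```

Request:
jog_arm(targets=[[5, [0, 0.05, 0], 0], [5, [0, 0.1, 0], 0], [5, [0, 0.15, 0], 0], [5, [0, 0.2, 0], 0], [5, [0, 0.2, 0], 0]])

```text
time_s: 23.15
ee_pos: [0.5299, -0.3446, 0.057]
eef_rot: [-1.571, 0.0, 1.508]
force: [-6.3, 0.7, 4.3]
grip_width: 0.0597
```

```bash
python3 -c "
from h import *
c=snap('side');cv2.imwrite('pics/s3.png',cv2.resize(c['img'][200:340,360:520],None,fx=4,fy=4)[:,:,::-1])"
```

```text
(no output)
```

View pics/s3.png

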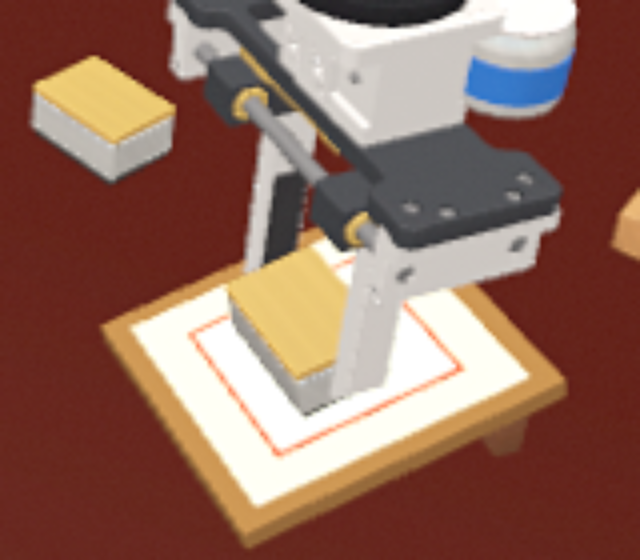

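The weight has pivoted to lie about flat on the board, inside the print outline. Next: release, retreat, and check.

Request:
jog_arm(targets=[[5.8, [0, -0.05, 0], 0], [5.9, [0, -0.1, 0], 0], [6.2, [0, -0.1, 0], 0], [6.6, [0, -0.1, 0], 0], [7.5, [0, -0.1, 0], 0], [8.5, [0, -0.1, 0], 0], [9.4, [0, -0.1, 0], 0], [9.4, [0, -0.1, 0], 0], [9.4, [0, -0.1, 0], 0]])

```text
time_s: 24.1
ee_pos: [0.5298, -0.3446, 0.0575]
eef_rot: [-1.571, 0.0, 1.508]
force: [0.8, -0.3, -0.0]
grip_width: 0.0938
```

Request:
jog_arm(targets=[[9.4, [0, -2, 0], 0], [9.4, [0, -5, 0], 0], [9.4, [0, -9, 0], 0], [9.4, [4, -13, 4], 0], [9.4, [8, -14, 8], 0], [9.4, [12, -14, 12], 0], [9.4, [16, -14, 14], 0], [9.4, [20, -14, 16], 0], [9.4, [22, -14, 18], 0], [9.4, [22, -14, 18], 0]])

```text
time_s: 25.1
ee_pos: [0.3618, -0.1108, 0.1977]
eef_rot: [-1.571, -0.0, 1.51]
force: [0.3, 0.3, 0.2]
grip_width: 0.094
```

```bash
python3 - <<'E'
from h import *
c=snap('top'); cv2.imwrite('pics/t2.png',c['img'][:,:,::-1])
print(weights(c)); print([w for w in weights(c,z=.0615) if w[3]<-250 and 300<w[2]<700])
w=[w for w in weights(c,z=.0615) if w[3]<-250 and 300<w[2]<700]
for q in w:
    u,v=int(q[0]),int(q[1]); P=np.array([depth_pt(c,u+i,v+j) for i in range(-8,9) for j in range(-5,6)])
    k=np.linalg.lstsq(np.c_[P[:,:2],np.ones(len(P))],P[:,2],rcond=None)[0]; print(P.mean(0),k,np.degrees(np.arctan(k[:2])))
s=snap('side');cv2.imwrite('pics/s4.png',cv2.resize(s['img'][100:360,220:540],None,fx=2.3,fy=2.3)[:,:,::-1])
E
```

```text
[(np.float64(358.0), np.float64(362.0), 89.0, -118.1, 36.6, 82.6, -10.8), (np.float64(2.0), np.float64(315.0), 182.0, 754.1, 19.4, 120.0, -89.2), (np.float64(6.0), np.float64(334.0), 140.5, 734.5, 15.9, 257.0, -90.0), (np.float64(412.0), np.float64(259.0), 339.6, -256.8, 21.0, 182.8, 70.4), (np.float64(350.0), np.float64(231.0), 401.5, -104.4, 39.7, 185.4, 67.9), (np.float64(367.0), np.float64(180.0), 540.4, -143.1, 45.5, 60.7, 12.9), (np.float64(244.0), np.float64(172.0), 556.6, 180.3, 44.0, 60.1, -10.5), (np.float64(583.0), np.float64(91.0), 811.2, -739.7, 41.4, 183.9, 70.0), (np.float64(229.0), np.float64(70.0), 844.9, 237.6, 21.5, 101.9, 44.5)]
[]
```

View pics/s4.png

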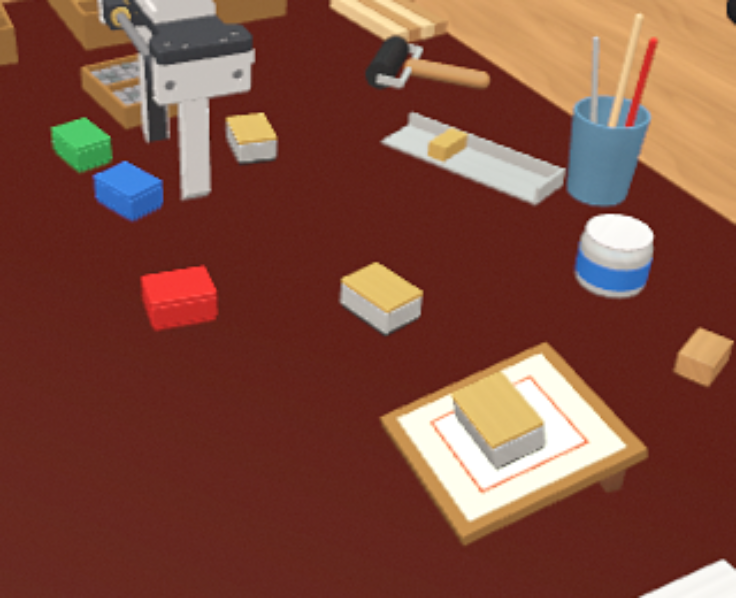

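The side view shows the weight lying on the board inside the red outline, with the two slick ones standing on the table. One wait, then a numeric check that it stays put.

Request:
jog_arm(targets=[[9.4, [0, 0, 0], 0], [9.4, [0, 0, 0], 0], [9.4, [0, 0, 0], 0], [9.4, [0, 0, 0], 0], [9.4, [0, 0, 0], 0], [9.4, [0, 0, 0], 0], [9.4, [0, 0, 0], 0], [9.4, [0, 0, 0], 0], [9.4, [0, 0, 0], 0], [9.4, [0, 0, 0], 0]])

```text
time_s: 26.2
ee_pos: [0.3639, -0.1137, 0.1974]
eef_rot: [-1.571, -0.0, 1.508]
force: [0.3, 0.2, -0.3]
grip_width: 0.0938
```

```bash
python3 - <<'E'
from h import *
a=cv2.imread('pics/t2.png')[:,:,::-1]; c=snap('top'); print('maxdiff',np.abs(a[150:220,410:475].astype(int)-c['img'][150:220,410:475]).max())
P=np.array([depth_pt(c,u,v) for v in range(155,212) for u in range(420,468)])
k0=np.array([.2468,-.0164,-.1074]); hh=P[:,2]-(P[:,:2]@k0[:2]+k0[2])
t=P[(hh>.025)&(hh<.042)]; k=np.linalg.lstsq(np.c_[t[:,:2],np.ones(len(t))],t[:,2],rcond=None)[0]
print(len(t),'top centre',t.mean(0),'slope',k[:2],np.degrees(np.arctan(np.hypot(*k[:2]))),'height over board',hh[(hh>.025)&(hh<.042)].mean())
print(cv2.minAreaRect((t[:,:2]*1000).astype(np.float32)))
E
```

```text
maxdiff 121
406 top centre [ 0.52110792 -0.34247954  0.05903636] slope [ 0.23531527 -0.02776523] 13.330256797873203 height over board 0.032210263036150384
((521.02001953125, -342.8617248535156), (59.8448486328125, 43.341861724853516), 85.02877044677734)
```

```bash
python3 - <<'E'
from h import *
a=cv2.imread('pics/t2.png')[:,:,::-1]; c=snap('top')
for i in (a,c['img']):
    h=cv2.cvtColor(np.ascontiguousarray(i),cv2.COLOR_RGB2HSV)[158:208,425:462]; m=cv2.inRange(h,(15,70,120),(30,200,255)); v,u=np.where(m>0); print(len(u),u.mean()+425,v.mean()+158)
d=np.abs(a.astype(int)-c['img']).max(2)[150:220,410:475]; v,u=np.where(d>30); print(len(u),u.min()+410,u.max()+410,v.min()+150,v.max()+150)
E
```

```text
490 446.2714285714286 181.99795918367346
489 446.2433537832311 181.93047034764825
61 410 430 209 219
```

```bash
python3 -c "
from h import *
print(ctrl.hand_in())"
```

```text
the job is handed in; nothing more can be done
None
```

I dragged all three paperweights about 5 cm away from the robot. The middle one was the good one, and I laid it on the copy board. The job is handed in at about 26 s, well under the 72 s limit.

| Weight | Drag force (N) | Vertical force on it during the drag | Verdict |
|---|---|---|---|
| Left | about 0.5 | about 3 N of lift | slick |
| Middle | about 10.5 (friction coefficient about 0.6) | about 10 N pressing down | good sole |
| Right | 1–2 (friction coefficient about 0.15) | about 2–3 N pressing down | slick |

- **Drag readings:** these are not the plain sliding forces, because the grip also pressed or lifted slightly on each weight. That raised the middle reading and lowered the left one, but the gap is too wide to change the result.
- **On the board:** the weight lies flat. Its top slopes 13.3°, against 13.9° measured for the board, and sits 32 mm above the face. It is about 5 mm down-slope of the exact middle, inside the print outline.
- **Staying put:** it moved less than 0.1 pixel in the top view over about a second with the gripper clear. A first whole-area picture comparison showed a change, but that was a corner below and left of the weight (most likely the retreating gripper).
- **Slick ones:** both stand on the tabletop where their drags ended.

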